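# Change the injector tester over from the solenoid feed to the piezo feed

### The job

Change the injector tester over from the orange solenoid feed to the blue piezo feed: turn the rotary changeover switch to its centre off position and leave it there for three full seconds with the blue-headed injector untouched, so that the output discharges. With the switch still off, take that injector from the rack and lay it on the V-cradles of the test nest, set down and not dropped, its nozzle nut on the narrow single V and its collar down in the slot of the double V; only when it lies there released, turn the switch on to the blue side. Never handle the injector unless the switch is off, and leave the orange-headed injector where it is.

Things in the scene. Friction and masses are not known exactly. Their poses are not given: they have to be found in the camera images.
- selector_grip (a point): Grip point of the switch handle, on its vertical turning axis (stays put as it turns). Handle: upright black bar with white pointer line, 62 mm long, 13 wide, 30 high, on a round black boss 42 across. The point is 17 mm above the boss top, 12 below the bar's top, 85 above the bench; x along the bar to its pointer end (34 mm from the axis; other end 28), z up.
- selector (a joint): Handle angle, rad, anticlockwise from above positive. Spring detents at +0.785 (left, orange mark: solenoid feed, start), 0 (black mark: off, pointer to the box's back) and -0.785 (right, blue mark: piezo feed); stops at +-0.83. It stays in a detent; let go between two, it snaps to the nearer (tipping points +-0.39). Leaving a detent takes about 0.15 N m.
- feed_box: Grey feed selector box, fixed, 126 x 126 x 58 mm, with the switch on top on a round silver legend plate (orange mark left, small black mark in the middle, blue mark right, seen from the robot). Origin: centre of its underside; x to its back (two cable glands), away from the robot; z up. Tall black clamp stand at the right: its arms begin at world x = 0.59, y = -0.15 to -0.45, 0.27 m up.
- nest: Test nest, fixed: aluminium plate 180 x 64 x 10 mm with black 90-degree V-cradles. Origin on the underside, below nest_seat; x (mm) along it: single narrow V for the nozzle nut at -60 to -46; double V, two plates at 34 to 42 and 59.5 to 67.5, slot for the collar between them; brass leaf contacts at 77 and 89. Clear for fingers from -46 to 34.
- nest_seat (a point): Where the injector's mid point comes to lie in the nest: on the axis of the V-cradles, 48 mm above the bench, 38 above the nest's plate; x from the single V (nozzle end) to the double V and contacts (head end), z up. The V tops stand 1 to 5 mm above this point and open 34 mm wide (blocks 55 wide). The collar has 3.5 mm of play either way in its slot.
- blue_injector_mid (a point): Mid point, on its axis, of the blue-headed injector: steel bar of 22 mm diameter, close to the centre of mass, clear to grasp across from above. x along the axis from nozzle to head, z up as it lies in the rack, axis 48 mm above the bench.
- blue_injector_nozzle (a point): Tip of the blue-headed injector's nozzle, on its axis, 86 mm from its mid point.
- blue_injector: The blue-headed injector, loose, 186 mm, about 0.24 kg; origin at its mid point. Along x (mm): nozzle 7 diameter, -86 to -64; dark nut 17 diameter, -64 to -30; steel body 22 diameter, -30 to 69, with a collar 30 diameter at 46 to 56; blue head about 20 diameter with two brass rings, 69 to 100. In the nest its nut lies on the single V, its body on the double V.
- orange_injector_mid (a point): Mid point of the orange-headed injector: same size and make, orange head; it lies in the rack's other bay and stays there.
- rack: Grey rack, fixed, plate 114 x 150 x 10 mm, with two bays of black V-cradles at y = +45 and -45 mm, either injector in either bay; x towards the injectors' heads; the Vs hold them at x = -60 to -46 and 31 to 43, clear for fingers between. Origin: underside, midway between the bays. Rack and feed box stand left and right of the nest, either way round.

How it is judged:
By the outcome, as a careful person would: the job done as asked, in the order asked, and still so for the second after the job is handed in, with the robot touching nothing.
It also fails if it takes over 64 s, if anything falls off the work surface, if the arm or the gripper's body presses on something with over 40 N, if the wrist force passes 120 N, or if a joint passes its speed limit or range.

### The arm

A 7-joint arm with a two-finger parallel gripper is mounted at the origin on a cart in front of the work surface, level with it; the furniture and walls round the work are solid. World frame = base frame: x ahead of the robot, y to its left, z up, the work surface at z = 0. Lengths are in mm, angles in degrees, forces in N, time in s.
With the tool pointing down it reaches from about 350 to 900 mm from the base axis. Payload 8.1 kg.
Tool frame: the origin (TCP) lies on the centre line of the jaws, within the pads' length; the fingertips stand 14 mm ahead of it and the grasp point (between the pads) lies 5 mm behind it; z points along the fingers, y is the line along which they close (so a half turn about z gives the same grasp; the last joint's range is limited). The gripper opens to 92 mm and grips with 3 to 60 N. Pads are 19 mm wide; open, the fingers measure 130 mm over their backs; the gripper's body (75 mm by 190 mm) begins 47 mm behind the grasp point.
Start: joints at [68.033, 24.895, 1.432, 90.138, -0.665, 64.973, -4.303], TCP at [173.178, -600.541, 240.742] pointing down, gripper open.
Joint ranges: [-149.89, 149.89], [-25.12, 119.58], [-72.63, 75.52], [4.76, 147.25], [-75.54, 255.54], [6.69, 114.76], [-157.13, 157.13]. Speed limits (degrees/s): [127.2, 127.2, 172.46, 172.46, 180, 180, 180].

### API

Orientations are given as [roll, pitch, yaw] about the fixed x, y, z axes, in that order (R = Rz(yaw) Ry(pitch) Rx(roll)).
In Python, from plant import * gives the robot as it stands.
- The arm moves only by the tool servo_tool, never from a script. Its argument "deltas" is a list of rows, each an object of numbers: "rx", "ry", "rz": the turn, a rotation vector about the tool's x, y, z in degrees; "dx", "dy", "dz": the shift along the tool's x, y, z in mm; "gripper": the finger opening in mm, from 0 to 91.8. In form: [{"rx": .., "ry": .., "rz": .., "dx": .., "dy": .., "dz": .., "gripper": ..}, ...]. A call has 1 to 10 rows; each row shifts and turns the commanded pose from where the row before left it, along the tool's axes as they then stand; what a row does not reach is not made up. A row lasts 1/10 s, in which the tool goes at most 50 mm and 8.59 degrees, less where a joint would pass 70% of its speed; a pose out of reach is approached as far as the arm can. A call is refused whole if a number of a shift passes 50 or a number of a turn 8.59, either way. A call with a gripper value outside its range is refused whole. The fingers move at their own pace and stop on an object; "newtons" is the grip in N (left out, the last holds). Time passes only in rows, so rows that do not move let the fingers close. It gives the time, the measured TCP pose, the force, the opening and the grip force at its end, in the units of the state.
- observe(): the state, without advancing time (a new reading comes with each control period).
- capture(name): name is "side" or "top"; returns a dict with "color" (400x640x3 uint8, red, green, blue), "fov_y" (degrees; the focal length in pixels is half the picture's height over the tangent of half this angle, whatever the lens; pixels are square), "cx", "cy" (the principal point, pixels), "dist_coeffs" ([k1, k2, p1, p2, k3] as OpenCV has them; the pictures are not rectified), "R" (3x3) and "t" (3): a world point X has camera coordinates R X + t. Camera axes: x right, y down, z forward; pixel columns grow to the right and rows downward; lengths in mm; the calibration is good to about 2 mm. A picture is of the moment at which its call begins. There is no depth.
- sign_off(): hands the job in; it is judged then, once.
Trained networks look in a picture, given as the dict that the camera call returned (one of the last four; its "shot" number tells which), for a name from the list of things; names that differ only in an ending like _2 or _b are one class to them, and where a whole thing is asked for, a point or a joint stands for the part that bears it (a point fixed in the world has none). Each returns a list of dicts, best first, with "conf" (0 to 1); they miss things now and then, are a little off and sometimes report something else, mostly with a low value. They report only what shows in the picture. A call takes as long as a camera call.
- regions_of(picture, query): "pixels" (400x640 bool, what is visible of it) and "xy" ([column, row] in pixels, amid what is visible of it).
The state is a dict: "t": time; "q": joint angles; "joint_velocities": joint speeds; "effort": joint torques, N m; "tool_pos": TCP position; "ee_rot": TCP orientation; "contact_force": force on the tool from outside, world axes, zero at the start; "ft_torque": the same for the moment, N m; "width": opening from 0.0 (shut) to 1.0 (fully open); "finger_force": force on a finger pad.
Only numpy, scipy, OpenCV 4.12 (cv2) and the standard library are available. Lean on these libraries where they do the work, as an engineer would, in place of code of your own. Each camera call takes 0.05 s, during which the arm holds its last target. There are 200 camera calls.

## Working session

There is one attempt and no reset: what is moved stays moved. The work goes in short steps, Python scripts to look and compute and a tool call to move; the robot and the scene stay as the last step left them, time stands still between calls to the robot, and variables do not carry over. Pictures are saved under pics/ and viewed, at most 10 in all, crops included, and the job is handed in when it is done.

Besides the shell and the picture viewer there is one more tool, called after "Emit:" in YAML: its name, and indented under it one key for each argument. servo_tool: Moves the arm, as the interface text tells. Its arguments: {"type":"object","properties":{"deltas":{"type":"array","items":{"type":"object","properties":{"rx":{"type":"number"},"ry":{"type":"number"},"rz":{"type":"number"},"dx":{"type":"number"},"dy":{"type":"number"},"dz":{"type":"number"},"gripper":{"type":"number"}}}},"newtons":{"type":"number"}},"required":["deltas"]}

```bash
ls; mkdir -p pics; python3 - <<'E'
from plant import *
import cv2,numpy as np
s=observe();print(s['t'],s['tool_pos'],s['ee_rot'],s['contact_force'])
for n in("side","top"):
    p=capture(n);cv2.imwrite(f'pics/{n}0.png',p['color'][...,::-1])
    R=np.array(p['R']);print(n,p['fov_y'],p['cx'],p['cy'],p['dist_coeffs'],(-R.T@np.array(p['t'])).round(0),R.round(3).tolist())
    for q in("selector_grip","feed_box","nest","blue_injector","orange_injector","rack","blue_injector_mid","blue_injector_nozzle","nest_seat","orange_injector_mid"):
        try:
            r=regions_of(p,q);print(q,[(round(d['conf'],2),np.round(d['xy']).tolist(),int(d['pixels'].sum())) for d in r[:3]])
        except Exception as e: print(q,e)
print(observe()['t'])
E
```

```text
pics
0.0 [ 173.01018832 -600.05627032  239.93308263] [-1.79908068e+02  8.80841389e-03  1.60850098e+01] [ 0.44488456 -0.62024378 -1.07695995]
side 44.49714587718984 318.3566385316321 200.41188531361973 [-0.08628997  0.          0.          0.          0.        ] [-275. 1075.  871.] [[-0.82, -0.573, 0.001], [-0.295, 0.421, -0.858], [0.491, -0.703, -0.514]]
selector_grip [(0.63, [270.0, 242.0], 333)]
feed_box [(0.72, [271.0, 254.0], 1986), (0.58, [363.0, 176.0], 208)]
nest [(0.7, [356.0, 185.0], 307), (0.59, [296.0, 221.0], 928)]
blue_injector [(0.35, [362.0, 175.0], 174)]
orange_injector it knows: blue_injector, blue_injector_mid, blue_injector_nozzle, feed_box, nest, nest_seat, orange_injector_mid, rack, selector, selector_grip
rack [(0.57, [368.0, 191.0], 794), (0.31, [270.0, 240.0], 291)]
blue_injector_mid [(0.48, [368.0, 177.0], 261)]
blue_injector_nozzle [(0.7, [367.0, 174.0], 221)]
nest_seat [(0.55, [296.0, 220.0], 938)]
orange_injector_mid [(0.75, [352.0, 183.0], 288), (0.52, [368.0, 192.0], 734)]
top 57.6557099161524 319.87270946468135 203.29519185883348 [-0.04598426  0.          0.          0.          0.        ] [ 272.   10. 1054.] [[-0.021, -1.0, -0.006], [-0.978, 0.022, -0.206], [0.206, 0.001, -0.979]]
selector_grip [(0.78, [234.0, 206.0], 240)]
feed_box [(0.77, [238.0, 210.0], 2131)]
nest [(0.81, [310.0, 195.0], 1287)]
blue_injector [(0.6, [429.0, 204.0], 473)]
orange_injector it knows: blue_injector, blue_injector_mid, blue_injector_nozzle, feed_box, nest, nest_seat, orange_injector_mid, rack, selector, selector_grip
rack [(0.62, [412.0, 219.0], 1463)]
blue_injector_mid [(0.78, [432.0, 205.0], 471)]
blue_injector_nozzle [(0.91, [428.0, 203.0], 482)]
nest_seat [(0.9, [308.0, 193.0], 1284)]
orange_injector_mid [(0.91, [397.0, 208.0], 476), (0.18, [308.0, 190.0], 1306)]
1.0
```

```bash
python3 - <<'E'
import cv2
a=cv2.imread('pics/top0.png')[140:280,180:480]
cv2.imwrite('pics/top0c.png',cv2.resize(a,(798,372),interpolation=cv2.INTER_CUBIC))
a=cv2.imread('pics/side0.png')[120:320,200:460]
cv2.imwrite('pics/side0c.png',cv2.resize(a,(780,600),interpolation=cv2.INTER_CUBIC))
E
```

```text
(no output)
```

View pics/top0c.png

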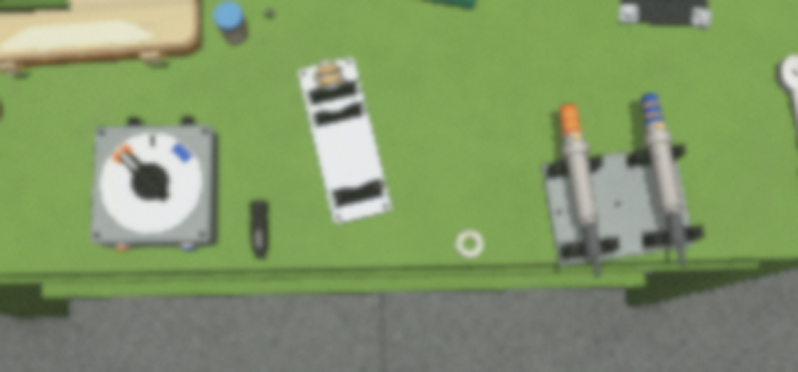

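View pics/side0c.png

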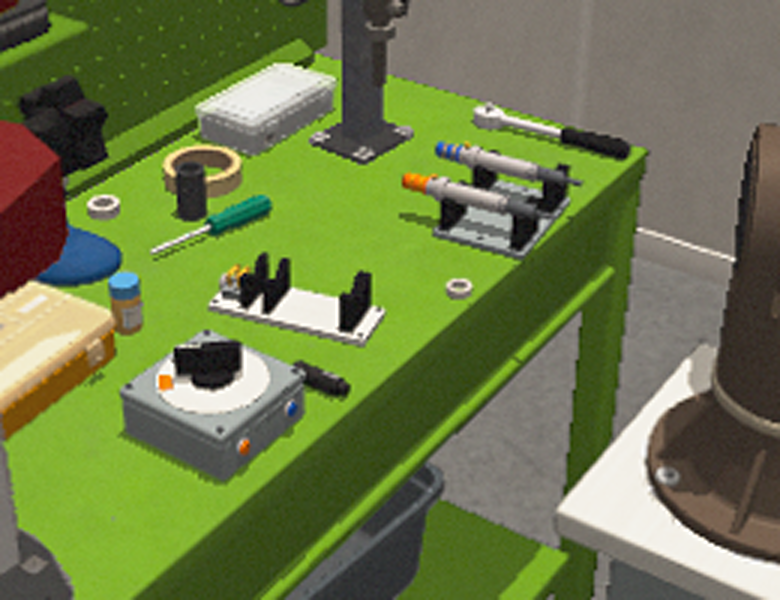

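View pics/top0.png

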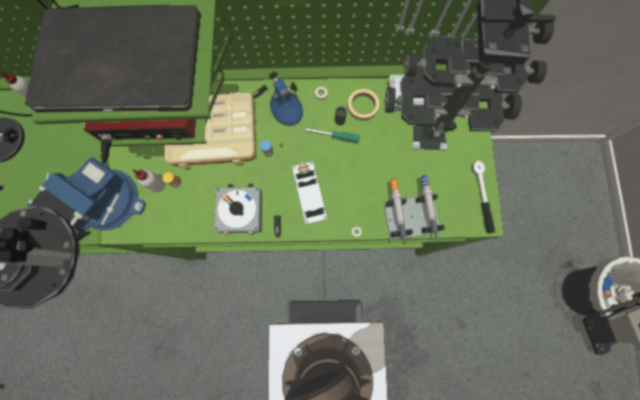

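```bash
python3 - <<'E'
import cv2,numpy as np
def tile(f,u,v,w,h,s,step=10):
    a=cv2.resize(cv2.imread(f)[v:v+h,u:u+w],None,fx=s,fy=s,interpolation=cv2.INTER_CUBIC)
    for x in range(-u%step,w,step):
        cv2.line(a,(int((x+.5)*s),0),(int((x+.5)*s),6),(0,0,255),1);cv2.putText(a,str(u+x),(int(x*s)+6,14),0,.35,(0,0,255),1)
    for y in range(-v%step,h,step):
        cv2.line(a,(0,int((y+.5)*s)),(6,int((y+.5)*s)),(0,0,255),1);cv2.putText(a,str(v+y),(8,int((y+.5)*s)+4),0,.35,(0,0,255),1)
    return a
t='pics/top0.png';s='pics/side0.png'
cv2.imwrite('pics/A.png',np.hstack([tile(t,288,158,45,70,8),tile(t,412,172,38,70,8)]))
cv2.imwrite('pics/B.png',np.vstack([tile(s,265,198,66,40,8),tile(s,340,160,66,34,8)]))
E
```

```text
(no output)
```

View pics/A.png

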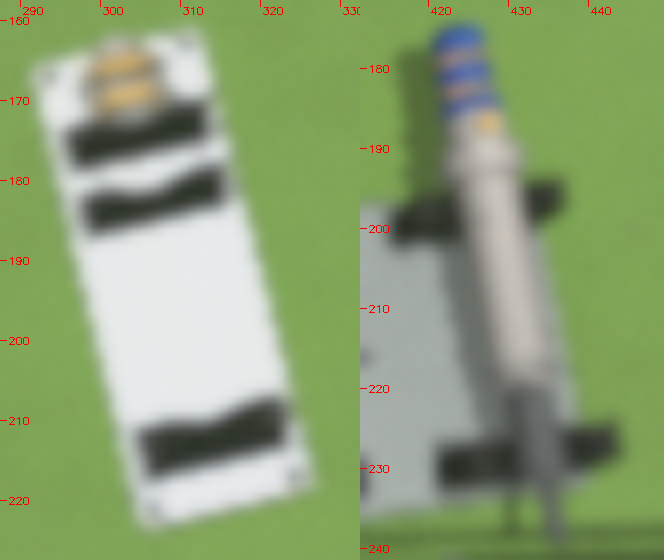

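View pics/B.png

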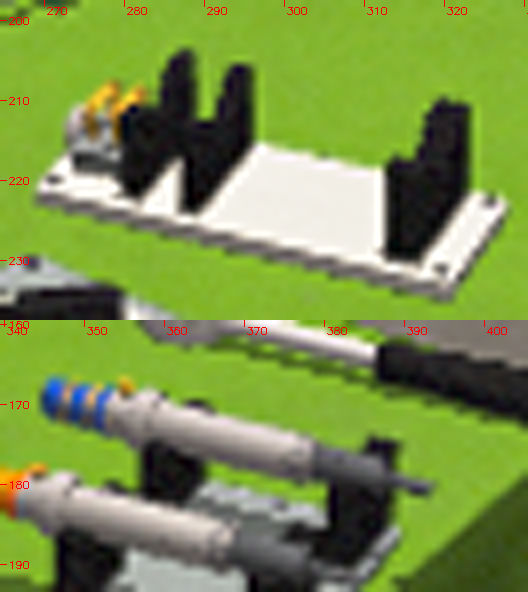

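```bash
cat > h.py <<'E'
import cv2,numpy as np
from scipy.optimize import least_squares
def cam(p):
    f=200/np.tan(np.radians(p['fov_y']/2))
    return np.array([[f,0,p['cx']],[0,f,p['cy']],[0,0,1]]),np.array(p['dist_coeffs'],float),np.array(p['R']),np.array(p['t'],float)
def proj(p,X):
    K,d,R,t=cam(p);return cv2.projectPoints(np.atleast_2d(X).astype(float),cv2.Rodrigues(R)[0],t,K,d)[0][:,0]
def ray(p,uv,z):
    K,d,R,t=cam(p);n=cv2.undistortPoints(np.array([[uv]],float),K,d)[0,0]
    D=R.T@[n[0],n[1],1];C=-R.T@t;return C+D*(z-C[2])/D[2]
def pose(q,L):
    L=np.atleast_2d(L).astype(float);c,s=np.cos(q[2]),np.sin(q[2])
    return np.c_[q[0]+c*L[:,0]-s*L[:,1],q[1]+s*L[:,0]+c*L[:,1],L[:,2]]
def fit(obs,q0,extra=0):
    # obs: (cam,local fn or point,uv)
    def r(q): return np.concatenate([(proj(p,pose(q,[L(q) if callable(L) else L]))[0]-uv) for p,L,uv in obs])
    s=least_squares(r,list(q0)+[0]*extra,x_scale=[10,10,.05]+[5]*extra,loss='soft_l1');return s.x,s.fun.reshape(-1,2)
E
python3 - <<'E'
from plant import *
from h import *
import pickle
T=capture('top');S=capture('side')
pickle.dump((T,S),open('cams.pkl','wb'))
uT=lambda x,y,u0,v0:(x/8-.5+u0,y/8-.5+v0)
N=lambda x,y:uT(x,y,288,158); I=lambda x,y:uT(x-360,y,412,172)
NS=lambda x,y:uT(x,y,265,198); IS=lambda x,y:uT(x,y-320,340,160)
w=32;e=lambda k,sy:(lambda q:(q[3]+k*180,sy*w,10))
ot=[(T,e(1,1),N(30,65)),(T,e(1,-1),N(203,27)),(T,e(0,-1),N(318,490)),(T,e(0,1),N(143,530)),
 (T,(-46,27.5,52),N(137,435)),(T,(-46,-27.5,52),N(282,398)),(T,(42,27.5,52),N(80,203)),(T,(42,-27.5,52),N(222,163)),(T,(67.5,27.5,52),N(65,132)),(T,(67.5,-27.5,52),N(207,95))]
os_=[(S,e(1,1),NS(38,192)),(S,e(0,1),NS(447,293)),(S,e(0,-1),NS(507,205)),
 (S,(-60,27.5,10),NS(415,263)),(S,(34,27.5,10),NS(195,213)),(S,(59.5,27.5,10),NS(138,197))]
for n,o in(('T',ot),('S',os_),('both',ot+os_)):
    q,r=fit(o,(500,20,.2),1);print('nest',n,q.round(3),np.degrees(q[2]).round(2),r.round(1).tolist())
it=[(T,(100,0,48),I(458,28)),(T,(-86,0,48),I(557,538)),(T,(51,0,48),I(483,155)),(T,(-30,0,48),I(527,382)),(T,(69,0,48),I(472,115))]
is_=[(S,(100,0,48),IS(48,398)),(S,(-86,0,48),IS(432,489)),(S,(51,0,48),IS(145,418)),(S,(-30,0,48),IS(313,459)),(S,(69,0,48),IS(107,411))]
for n,o in(('T',it),('S',is_),('both',it+is_)):
    q,r=fit(o,(500,-300,.2));print('inj',n,q.round(3),np.degrees(q[2]).round(2),r.round(1).tolist())
for n,p,(u,v,W,H) in(('T',T,(210,180,54,56)),('S',S,(235,215,72,70))):
    c=p['color'][v:v+H,u:u+W].astype(int)
    m=((c.min(2)>165)&(c.max(2)-c.min(2)<40)).astype(np.uint8)
    k,l,st,ce=cv2.connectedComponentsWithStats(m);b=1+st[1:,4].argmax()
    pts=cv2.convexHull(np.argwhere(l==b)[:,::-1].astype(np.int32)).astype(np.float32);E=cv2.fitEllipse(pts)
    print('disc',n,st[b].tolist(),E,ray(p,(E[0][0]+u,E[0][1]+v),59).round(1))
    d=regions_of(p,'feed_box')[0];
    d2=regions_of(p,'selector_grip')[0];print(d2['xy'],ray(p,d2['xy'],80).round(1))
# box top corners, z=58, from crop top0c
B=lambda x,y:(180+(x+.5)/2.66-.5,140+(y+.5)/2.657-.5)
o=[(T,(63,63,58),B(97,125)),(T,(63,-63,58),B(215,126)),(T,(-63,-63,58),B(214,243)),(T,(-63,63,58),B(92,243))]
C=lambda x,y:(200+(x+.5)/3-.5,120+(y+.5)/3-.5)
o2=[(S,(63,63,58),C(122,392)),(S,(-63,63,58),C(222,447)),(S,(-63,-63,58),C(304,382)),(S,(63,-63,58),C(205,331))]
for n,k in(('T',o),('S',o2),('b',o+o2)):
    q,r=fit(k,(480,250,0));print('box',n,q.round(2),np.degrees(q[2]).round(2),r.round(1).tolist())
print(observe()['t'])
E
```

```text
nest T [ 5.09442e+02  3.88540e+01  2.20000e-01 -7.26000e+01] 12.6 [[0.4, 0.4], [-0.5, 0.2], [-0.3, -0.4], [0.1, -0.1], [-0.4, -0.0], [0.5, -0.0], [-0.4, -0.5], [0.6, 0.1], [-0.5, 0.1], [0.4, 0.3]]
nest S [ 5.10208e+02  3.89230e+01  1.99000e-01 -7.70370e+01] 11.39 [[-0.3, -1.1], [0.1, -0.8], [0.6, -0.3], [-0.3, 0.9], [-0.0, 0.4], [-0.1, 0.6]]
nest both [ 5.09768e+02  3.88820e+01  2.18000e-01 -7.41350e+01] 12.49 [[0.6, 0.7], [-0.3, 0.6], [-0.3, 0.1], [0.2, 0.3], [-0.4, -0.1], [0.5, -0.1], [-0.4, -0.6], [0.6, -0.0], [-0.5, -0.1], [0.4, 0.2], [-1.1, -0.9], [-0.2, -1.2], [-0.1, -0.8], [0.1, 0.8], [0.2, 0.6], [0.0, 0.9]]
inj T [ 4.60173e+02 -3.00389e+02  1.10000e-01] 6.29 [[-0.1, 0.0], [0.0, 0.1], [-0.0, 0.5], [-0.1, -0.1], [0.2, -0.5]]
inj S [ 4.57871e+02 -3.03851e+02  1.31000e-01] 7.48 [[-0.1, -0.1], [-0.1, -0.2], [0.1, 0.3], [-0.1, 0.0], [0.3, 0.1]]
inj both [ 4.59119e+02 -3.01123e+02  1.12000e-01] 6.43 [[0.1, 0.4], [0.4, 0.5], [0.2, 0.9], [0.3, 0.3], [0.4, -0.2], [-0.6, -0.1], [-1.0, 0.2], [-0.5, 0.4], [-0.8, 0.3], [-0.3, 0.1]]
disc T [6, 9, 41, 40, 1047] ((27.252117156982422, 29.7164363861084), (41.832027435302734, 43.60578918457031), 138.2677459716797) [467.4 242.7  59. ]
[232.8, 205.3] [475.9 250.4  80. ]
disc S [7, 21, 57, 29, 659] ((35.70975112915039, 34.053993225097656), (27.675447463989258, 55.25633239746094), 85.92613983154297) [457.9 255.3  59. ]Traceback (most recent call last):
  File "<stdin>", line 27, in <module>
IndexError: list index out of range
```

```bash
python3 - <<'E'
from h import *
import pickle
T,S=pickle.load(open('cams.pkl','rb'))
B=lambda x,y:(180+(x+.5)/2.66-.5,140+(y+.5)/2.657-.5)
o=[(T,(63,63,58),B(97,125)),(T,(63,-63,58),B(215,126)),(T,(-63,-63,58),B(214,243)),(T,(-63,63,58),B(92,243))]
C=lambda x,y:(200+(x+.5)/3-.5,120+(y+.5)/3-.5)
o2=[(S,(63,63,58),C(122,392)),(S,(-63,63,58),C(222,447)),(S,(-63,-63,58),C(304,382)),(S,(63,-63,58),C(205,331))]
for n,k in(('T',o),('S',o2),('b',o+o2)):
    q,r=fit(k,(480,250,0));print('box',n,q.round(2),np.degrees(q[2]).round(2),r.round(1).tolist())
print(ray(T,B(151,183),59),ray(S,C(213,376),59),ray(T,B(151,183),68))
for f in ((135,168),(122,155)): print(ray(T,B(*f),97))
# overlay zoom
def tile(p,u,v,w,h,s,step=10):
    a=cv2.resize(p['color'][v:v+h,u:u+w,::-1],None,fx=s,fy=s,interpolation=cv2.INTER_CUBIC)
    for x in range(-u%step,w,step):
        cv2.line(a,(int((x+.5)*s),0),(int((x+.5)*s),6),(0,0,255),1);cv2.putText(a,str(u+x),(int(x*s)+6,14),0,.35,(0,0,255),1)
    for y in range(-v%step,h,step):
        cv2.line(a,(0,int((y+.5)*s)),(6,int((y+.5)*s)),(0,0,255),1)
    return a
cv2.imwrite('pics/C.png',np.hstack([tile(T,210,180,54,60,7),tile(S,236,222,58,60,7)]))
E
```

```text
box T [ 4.7032e+02  2.4174e+02 -1.0000e-02] -0.74 [[0.4, 0.5], [0.2, -0.4], [-0.6, -0.2], [0.0, 0.1]]
box S [ 4.6078e+02  2.5169e+02 -2.0000e-02] -1.11 [[-1.8, 0.9], [-0.4, -0.3], [1.5, -1.5], [0.5, 0.4]]
box b [ 4.6893e+02  2.4282e+02 -1.0000e-02] -0.5 [[-0.1, 1.0], [-0.3, 0.0], [-0.9, 0.2], [-0.3, 0.7], [-1.7, -1.5], [-0.3, -3.2], [1.0, -4.2], [0.0, -1.8]]
[470.77993109 245.0485115   59.        ] [470.14395845 240.72082964  59.        ] [468.97831944 242.92190395  68.        ]
[479.08689574 252.83112814  97.        ]
[492.95575118 266.57939984  97.        ]
```

View pics/C.png

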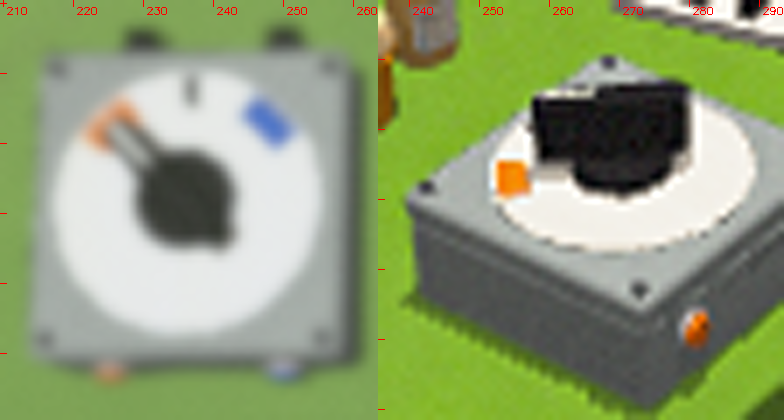

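```bash
python3 - <<'E'
from h import *
import pickle
T,S=pickle.load(open('cams.pkl','rb'))
t=lambda x,y:(x/7-.5+210,y/7-.5+180); s=lambda x,y:((x-378)/7-.5+236,y/7-.5+222)
D=(0,0,60)
o=[(T,(63,63,58),t(47,50)),(T,(63,-63,58),t(352,50)),(T,(-63,-63,58),t(358,357)),(T,(-63,63,58),t(33,357)),(T,D,t(187,201))]
o2=[(S,(63,63,58),s(405,193)),(S,(63,-63,58),s(608,53)),(S,(-63,63,58),s(650,315)),(S,D,s(624,165))]
for n,k in(('T',o),('S',o2),('b',o+o2)):
    q,r=fit(k,(480,250,0));print('box',n,q.round(2),np.degrees(q[2]).round(2),r.round(1).tolist())
print(ray(T,t(187,201),60),ray(S,s(624,165),60))
E
```

```text
box T [ 4.7166e+02  2.4273e+02 -1.0000e-02] -0.4 [[-0.1, 0.2], [0.4, -0.5], [-1.3, -0.2], [-0.1, 0.4], [1.0, -0.0]]
box S [466.18 243.63  -0.  ] -0.18 [[-0.2, 0.4], [0.0, -0.5], [-0.2, -0.5], [0.4, 0.6]]
box b [469.84 242.18   0.  ] 0.02 [[-0.1, 1.0], [0.5, -0.0], [-1.0, 0.3], [0.2, 1.2], [1.2, 0.6], [-0.8, -0.3], [-0.7, -1.1], [-0.8, -1.3], [-0.2, -0.1]]
[471.58868024 245.51503017  60.        ] [469.06397065 242.04863858  60.        ]
```

Emit:
servo_tool:
  deltas:
    - {"rz": -7.23}
    - {"rz": -7.23}
    - {"rz": -7.23}
    - {"rz": -7.23}
    - {"dx": 44.4,"dy": -2.7}
    - {"dx": 44.4,"dy": -2.7}
    - {"dx": 44.4,"dy": -2.7}
    - {"dx": 44.4,"dy": -2.7}
    - {"dx": 44.4,"dy": -2.7}
    - {"dx": 44.6,"dy": -2.8}

```text
validation failed for argument at $.de...
```

Emit:
servo_tool:
  deltas:
    - {"dx": 37.4,"dy": -23.2}
    - {"dx": 37.4,"dy": -23.2}
    - {"dx": 37.4,"dy": -23.2}
    - {"dx": 37.4,"dy": -23.2}
    - {"dx": 37.4,"dy": -23.2}
    - {"dx": 37.4,"dy": -23.2}
    - {"dx": 37.4,"dy": -23.2}
    - {}

```text
validation failed for argument at $.de...
```

Emit:
servo_tool:
  deltas:
    - {"rx": 0,"ry": 0,"rz": -7.23,"dx": 0,"dy": 0,"dz": 0,"gripper": 90}
    - {"rx": 0,"ry": 0,"rz": -7.23,"dx": 0,"dy": 0,"dz": 0,"gripper": 90}
    - {"rx": 0,"ry": 0,"rz": -7.23,"dx": 0,"dy": 0,"dz": 0,"gripper": 90}
    - {"rx": 0,"ry": 0,"rz": -7.23,"dx": 0,"dy": 0,"dz": 0,"gripper": 90}
    - {"rx": 0,"ry": 0,"rz": 0,"dx": 44.4,"dy": -2.7,"dz": 0,"gripper": 90}
    - {"rx": 0,"ry": 0,"rz": 0,"dx": 44.4,"dy": -2.7,"dz": 0,"gripper": 90}
    - {"rx": 0,"ry": 0,"rz": 0,"dx": 44.4,"dy": -2.7,"dz": 0,"gripper": 90}
    - {"rx": 0,"ry": 0,"rz": 0,"dx": 44.4,"dy": -2.7,"dz": 0,"gripper": 90}
    - {"rx": 0,"ry": 0,"rz": 0,"dx": 44.4,"dy": -2.7,"dz": 0,"gripper": 90}
    - {"rx": 0,"ry": 0,"rz": 0,"dx": 44.4,"dy": -2.7,"dz": 0,"gripper": 90}

```text
t: 2.3
tool_pos: [351.0, -399.3, 241.0]
ee_rot: [180.0, 0.0, 45.0]
contact_force: [1.5, 0.1, -0.4]
width: 0.982
finger_force: 0.0
```

Emit:
servo_tool:
  deltas:
    - {"rx": 0,"ry": 0,"rz": 0,"dx": 37.4,"dy": -23.2,"dz": 0,"gripper": 60}
    - {"rx": 0,"ry": 0,"rz": 0,"dx": 37.4,"dy": -23.2,"dz": 0,"gripper": 60}
    - {"rx": 0,"ry": 0,"rz": 0,"dx": 37.4,"dy": -23.2,"dz": 0,"gripper": 60}
    - {"rx": 0,"ry": 0,"rz": 0,"dx": 37.4,"dy": -23.2,"dz": 0,"gripper": 60}
    - {"rx": 0,"ry": 0,"rz": 0,"dx": 37.4,"dy": -23.2,"dz": 0,"gripper": 60}
    - {"rx": 0,"ry": 0,"rz": 0,"dx": 37.4,"dy": -23.2,"dz": 0,"gripper": 60}
    - {"rx": 0,"ry": 0,"rz": 0,"dx": 37.4,"dy": -23.2,"dz": 0,"gripper": 60}
    - {"rx": 0,"ry": 0,"rz": 0,"dx": 34.7,"dy": -25.9,"dz": 0,"gripper": 60}
    - {"rx": 0,"ry": 0,"rz": 0,"dx": 34.7,"dy": -25.9,"dz": 0,"gripper": 60}
    - {"rx": 0,"ry": 0,"rz": 0,"dx": 34.7,"dy": -25.9,"dz": 0,"gripper": 60}

```text
t: 3.3
tool_pos: [439.1, 29.5, 241.1]
ee_rot: [180.0, -0.0, 45.0]
contact_force: [0.7, -0.3, -0.5]
width: 0.655
finger_force: 0.0
```

Emit:
servo_tool:
  deltas:
    - {"rx": 0,"ry": 0,"rz": 0,"dx": 34.7,"dy": -25.9,"dz": 0,"gripper": 50}
    - {"rx": 0,"ry": 0,"rz": 0,"dx": 34.7,"dy": -25.9,"dz": 0,"gripper": 50}
    - {"rx": 0,"ry": 0,"rz": 0,"dx": 34.7,"dy": -25.9,"dz": 0,"gripper": 50}
    - {"rx": 0,"ry": 0,"rz": 0,"dx": 34.7,"dy": -25.9,"dz": 0,"gripper": 50}
    - {"rx": 0,"ry": 0,"rz": 0,"dx": 34.7,"dy": -25.9,"dz": 0,"gripper": 50}
    - {"rx": 0,"ry": 0,"rz": 0,"dx": 0,"dy": 0,"dz": 30,"gripper": 50}
    - {"rx": 0,"ry": 0,"rz": 0,"dx": 0,"dy": 0,"dz": 30,"gripper": 50}
    - {"rx": 0,"ry": 0,"rz": 0,"dx": 0,"dy": 0,"dz": 0,"gripper": 50}

```text
t: 4.1
tool_pos: [468.2, 240.8, 177.5]
ee_rot: [-179.9, 0.4, 45.0]
contact_force: [0.4, -2.0, 0.3]
width: 0.543
finger_force: 0.0
```

Emit:
servo_tool:
  deltas:
    - {"rx": 0,"ry": 0,"rz": 0,"dx": 0,"dy": 0,"dz": 25,"gripper": 50}
    - {"rx": 0,"ry": 0,"rz": 0,"dx": 0,"dy": 0,"dz": 25,"gripper": 50}
    - {"rx": 0,"ry": 0,"rz": 0,"dx": 0,"dy": 0,"dz": 20,"gripper": 50}
    - {"rx": 0,"ry": 0,"rz": 0,"dx": 0,"dy": 0,"dz": 10,"gripper": 50}
    - {"rx": 0,"ry": 0,"rz": 0,"dx": 0,"dy": 0,"dz": 5,"gripper": 50}
    - {"rx": 0,"ry": 0,"rz": 0,"dx": 0,"dy": 0,"dz": 5,"gripper": 50}
    - {"rx": 0,"ry": 0,"rz": 0,"dx": 0,"dy": 0,"dz": 2,"gripper": 50}
    - {"rx": 0,"ry": 0,"rz": 0,"dx": 0,"dy": 0,"dz": 0,"gripper": 50}
    - {"rx": 0,"ry": 0,"rz": 0,"dx": 0,"dy": 0,"dz": 0,"gripper": 50}

```text
t: 5.0
tool_pos: [470.4, 242.2, 89.3]
ee_rot: [180.0, -0.0, 45.0]
contact_force: [0.2, -0.4, 0.3]
width: 0.544
finger_force: 0.0
```

```bash
python3 - <<'E'
from plant import *
import cv2,numpy as np
s=observe();print(s['tool_pos'],s['ee_rot'],s['contact_force'],np.round(s['q'],0))
T=capture('top')['color'];S=capture('side')['color']
f=lambda a,u,v,w,h,k:cv2.resize(a[v:v+h,u:u+w,::-1],None,fx=k,fy=k,interpolation=cv2.INTER_CUBIC)
cv2.imwrite('pics/D.png',np.hstack([f(T,200,170,70,75,5),f(S,225,190,85,75,5)]))
E
```

```text
[470.41494694 242.2485246   89.25979727] [ 1.79981724e+02 -4.32971634e-02  4.49996764e+01] [ 0.17379964 -0.40939009  0.29207441] [-11.  30. -30. 111.  21.  44. -98.]
```

View pics/D.png

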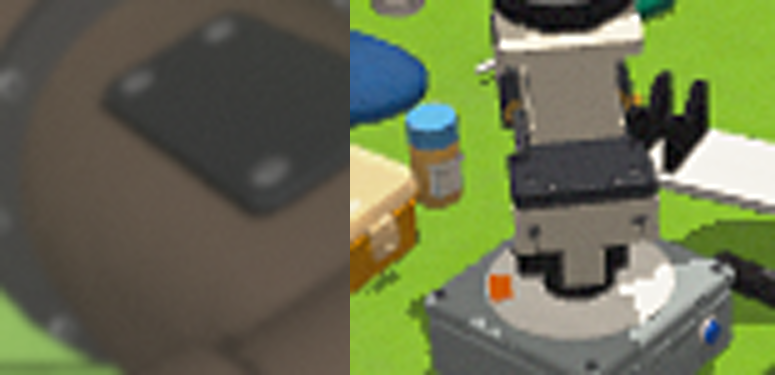

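Emit:
servo_tool:
  deltas:
    - {"rx": 0,"ry": 0,"rz": 0,"dx": 0,"dy": 0,"dz": 0,"gripper": 30}
    - {"rx": 0,"ry": 0,"rz": 0,"dx": 0,"dy": 0,"dz": 0,"gripper": 20}
    - {"rx": 0,"ry": 0,"rz": 0,"dx": 0,"dy": 0,"dz": 0,"gripper": 10}
    - {"rx": 0,"ry": 0,"rz": 0,"dx": 0,"dy": 0,"dz": 0,"gripper": 10}
    - {"rx": 0,"ry": 0,"rz": 0,"dx": 0,"dy": 0,"dz": 0,"gripper": 10}
  newtons: 25

```text
t: 5.6
tool_pos: [469.8, 242.3, 88.7]
ee_rot: [-180.0, 0.0, 45.0]
contact_force: [-11.0, 9.1, 2.1]
width: 0.162
finger_force: 8.1
```

Emit:
servo_tool:
  deltas:
    - {"rx": 0,"ry": 0,"rz": 0,"dx": 0,"dy": -1.5,"dz": 0,"gripper": 10}
    - {"rx": 0,"ry": 0,"rz": 0,"dx": 0,"dy": 0,"dz": 0,"gripper": 10}

```text
t: 5.8
tool_pos: [469.0, 242.9, 88.7]
ee_rot: [180.0, 0.0, 45.0]
contact_force: [-0.2, -0.2, 0.1]
width: 0.142
finger_force: 25.0
```

Emit:
servo_tool:
  deltas:
    - {"rx": 0,"ry": 0,"rz": 5,"dx": 0,"dy": 0,"dz": 0,"gripper": 10}
    - {"rx": 0,"ry": 0,"rz": 5,"dx": 0,"dy": 0,"dz": 0,"gripper": 10}
    - {"rx": 0,"ry": 0,"rz": 5,"dx": 0,"dy": 0,"dz": 0,"gripper": 10}
    - {"rx": 0,"ry": 0,"rz": 5,"dx": 0,"dy": 0,"dz": 0,"gripper": 10}
    - {"rx": 0,"ry": 0,"rz": 5,"dx": 0,"dy": 0,"dz": 0,"gripper": 10}
    - {"rx": 0,"ry": 0,"rz": 5,"dx": 0,"dy": 0,"dz": 0,"gripper": 10}
    - {"rx": 0,"ry": 0,"rz": 5,"dx": 0,"dy": 0,"dz": 0,"gripper": 10}
    - {"rx": 0,"ry": 0,"rz": 5,"dx": 0,"dy": 0,"dz": 0,"gripper": 10}
    - {"rx": 0,"ry": 0,"rz": 5,"dx": 0,"dy": 0,"dz": 0,"gripper": 10}
    - {"rx": 0,"ry": 0,"rz": 0,"dx": 0,"dy": 0,"dz": 0,"gripper": 10}

```text
t: 6.8
tool_pos: [468.6, 243.8, 88.7]
ee_rot: [-180.0, 0.0, -0.0]
contact_force: [-1.1, 2.3, -0.7]
width: 0.136
finger_force: 25.0
```

```bash
python3 - <<'E'
from plant import *
s=observe();print(s['t'],s['tool_pos'],s['ee_rot'],s['contact_force'],s['ft_torque'],s['q'].round(0))
E
```

```text
6.8 [468.63412827 243.84854579  88.67358704] [-1.79967963e+02  1.55667405e-02 -3.71542419e-02] [-1.08767364  2.3135337  -0.65790736] [0.57828629 0.39071106 0.04503591] [ -20.   28.  -18.  112.   12.   42. -135.]
```

Emit:
servo_tool:
  deltas:
    - {"rx": 0,"ry": 0,"rz": 0,"dx": 0,"dy": 0,"dz": 0,"gripper": 60}
    - {"rx": 0,"ry": 0,"rz": 0,"dx": 0,"dy": 0,"dz": 0,"gripper": 60}
    - {"rx": 0,"ry": 0,"rz": 0,"dx": 0,"dy": 0,"dz": 0,"gripper": 60}
    - {"rx": 0,"ry": 0,"rz": 0,"dx": 0,"dy": 0,"dz": -10,"gripper": 60}
    - {"rx": 0,"ry": 0,"rz": 0,"dx": 0,"dy": 0,"dz": -30,"gripper": 60}
    - {"rx": 0,"ry": 0,"rz": 0,"dx": 0,"dy": 0,"dz": -40,"gripper": 60}
    - {"rx": 0,"ry": 0,"rz": -6.4,"dx": 0,"dy": 0,"dz": -20,"gripper": 60}
    - {"rx": 0,"ry": 0,"rz": 0,"dx": 0,"dy": 0,"dz": 0,"gripper": 60}

```text
t: 7.6
tool_pos: [470.8, 244.2, 192.6]
ee_rot: [-179.9, -0.3, 6.6]
contact_force: [0.0, -0.1, -0.6]
width: 0.652
finger_force: 0.0
```

Emit:
servo_tool:
  deltas:
    - {"rx": 0,"ry": 0,"rz": 0,"dx": -5.84,"dy": 45,"dz": 0,"gripper": 60}
    - {"rx": 0,"ry": 0,"rz": 0,"dx": -5.84,"dy": 45,"dz": 0,"gripper": 60}
    - {"rx": 0,"ry": 0,"rz": 0,"dx": -5.84,"dy": 45,"dz": 0,"gripper": 60}
    - {"rx": 0,"ry": 0,"rz": 0,"dx": -5.84,"dy": 45,"dz": 0,"gripper": 60}
    - {"rx": 0,"ry": 0,"rz": 0,"dx": -5.84,"dy": 45,"dz": 0,"gripper": 60}
    - {"rx": 0,"ry": 0,"rz": 0,"dx": -5.84,"dy": 45,"dz": 0,"gripper": 60}
    - {"rx": 0,"ry": 0,"rz": 0,"dx": -5.84,"dy": 45,"dz": 0,"gripper": 60}
    - {"rx": 0,"ry": 0,"rz": 0,"dx": -5.84,"dy": 45,"dz": 0,"gripper": 60}
    - {"rx": 0,"ry": 0,"rz": 0,"dx": -5.84,"dy": 45,"dz": 0,"gripper": 60}
    - {"rx": 0,"ry": 0,"rz": 0,"dx": -5.84,"dy": 45,"dz": 0,"gripper": 60}

```text
t: 8.6
tool_pos: [460.4, -212.4, 188.4]
ee_rot: [-180.0, 0.0, 6.3]
contact_force: [1.7, 0.7, 0.7]
width: 0.652
finger_force: 0.0
```

Emit:
servo_tool:
  deltas:
    - {"rx": 0,"ry": 0,"rz": 0,"dx": -5.84,"dy": 45,"dz": 0,"gripper": 60}
    - {"rx": 0,"ry": 0,"rz": 0,"dx": -5.84,"dy": 45,"dz": 0,"gripper": 60}
    - {"rx": 0,"ry": 0,"rz": 0,"dx": 0,"dy": 0,"dz": 0,"gripper": 60}
    - {"rx": 0,"ry": 0,"rz": 0,"dx": 0,"dy": 0,"dz": 0,"gripper": 60}

```text
t: 9.0
tool_pos: [458.8, -302.1, 188.0]
ee_rot: [-180.0, 0.1, 6.2]
contact_force: [0.2, 1.1, -0.2]
width: 0.651
finger_force: 0.0
```

```bash
python3 - <<'E'
from plant import *
import cv2,numpy as np
s=observe();print(s['t'],s['tool_pos'],s['ee_rot'],s['contact_force'],np.round(s['q'],0))
T=capture('top')['color'];S=capture('side')['color']
f=lambda a,u,v,w,h,k:cv2.resize(a[v:v+h,u:u+w,::-1],None,fx=k,fy=k,interpolation=cv2.INTER_CUBIC)
cv2.imwrite('pics/E.png',np.hstack([f(T,205,175,64,90,6),f(S,315,110,65,90,6)]))
E
```

```text
9.0 [ 458.76103185 -302.14321597  187.99969846] [-1.79952721e+02  6.40008532e-02  6.18445804e+00] [ 0.19846662  1.13230925 -0.17985227] [ 34.  21.  -8. 104.   4.  55. -60.]
```

View pics/E.png

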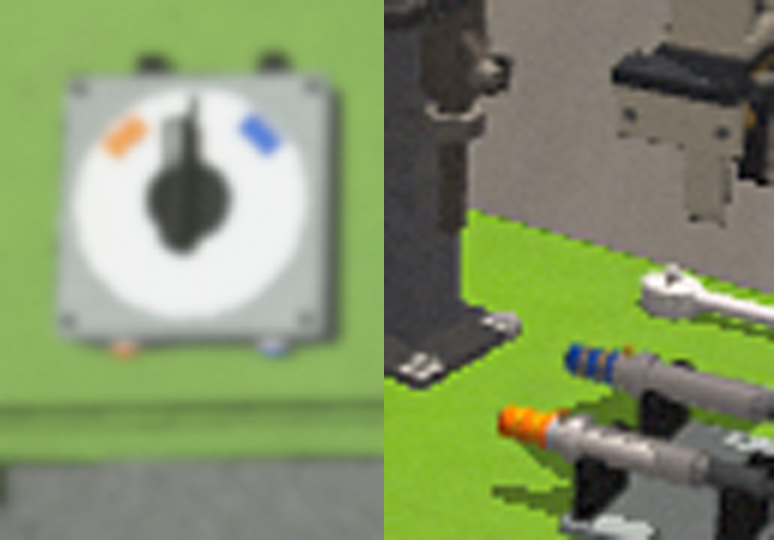

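Emit:
servo_tool:
  deltas:
    - {"rx": 0,"ry": 0,"rz": 0,"dx": 0,"dy": -0.7,"dz": 20,"gripper": 60}
    - {"rx": 0,"ry": 0,"rz": 0,"dx": 0,"dy": 0,"dz": 25,"gripper": 60}
    - {"rx": 0,"ry": 0,"rz": 0,"dx": 0,"dy": 0,"dz": 25,"gripper": 60}
    - {"rx": 0,"ry": 0,"rz": 0,"dx": 0,"dy": 0,"dz": 20,"gripper": 60}
    - {"rx": 0,"ry": 0,"rz": 0,"dx": 0,"dy": 0,"dz": 15,"gripper": 60}
    - {"rx": 0,"ry": 0,"rz": 0,"dx": 0,"dy": 0,"dz": 0,"gripper": 60}
    - {"rx": 0,"ry": 0,"rz": 0,"dx": 0,"dy": 0,"dz": 0,"gripper": 60}
    - {"rx": 0,"ry": 0,"rz": 0,"dx": 0,"dy": 0,"dz": 0,"gripper": 60}

```text
t: 9.9
tool_pos: [460.3, -300.3, 84.8]
ee_rot: [180.0, -0.1, 6.5]
contact_force: [-0.0, 0.4, 0.8]
width: 0.654
finger_force: 0.0
```

Emit:
servo_tool:
  deltas:
    - {"rx": 0,"ry": 0,"rz": 0,"dx": 0,"dy": 0,"dz": 10,"gripper": 60}
    - {"rx": 0,"ry": 0,"rz": 0,"dx": 0,"dy": 0,"dz": 10,"gripper": 60}
    - {"rx": 0,"ry": 0,"rz": 0,"dx": 0,"dy": 0,"dz": 10,"gripper": 60}
    - {"rx": 0,"ry": 0,"rz": 0,"dx": 0,"dy": 0,"dz": 5,"gripper": 60}
    - {"rx": 0,"ry": 0,"rz": 0,"dx": 0,"dy": 0,"dz": 4,"gripper": 60}
    - {"rx": 0,"ry": 0,"rz": 0,"dx": 0,"dy": 0,"dz": 0,"gripper": 60}
    - {"rx": 0,"ry": 0,"rz": 0,"dx": 0,"dy": 0,"dz": 0,"gripper": 60}

```text
t: 10.6
tool_pos: [459.7, -300.7, 44.8]
ee_rot: [180.0, -0.0, 6.4]
contact_force: [0.4, -0.3, 0.3]
width: 0.653
finger_force: 0.0
```

```bash
python3 - <<'E'
from plant import *
import cv2,numpy as np
s=observe();print(s['t'],s['tool_pos'],s['ee_rot'],s['contact_force'])
S=capture('side')['color']
f=lambda a,u,v,w,h,k:cv2.resize(a[v:v+h,u:u+w,::-1],None,fx=k,fy=k,interpolation=cv2.INTER_CUBIC)
cv2.imwrite('pics/F.png',f(S,330,130,80,80,7))
E
```

```text
10.6 [ 459.65274392 -300.65352913   44.75483081] [ 1.79998263e+02 -1.96516321e-03  6.40457017e+00] [ 0.41853863 -0.31917084  0.32238268]
```

View pics/F.png

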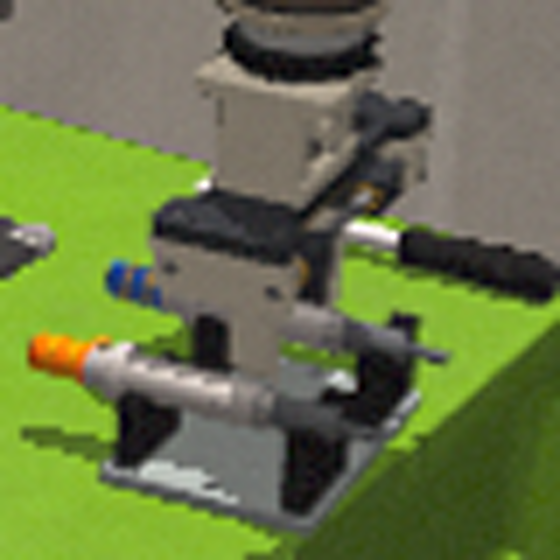

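Emit:
servo_tool:
  deltas:
    - {"rx": 0,"ry": 0,"rz": 0,"dx": 0,"dy": 0,"dz": 1,"gripper": 40}
    - {"rx": 0,"ry": 0,"rz": 0,"dx": 0,"dy": 0,"dz": 0,"gripper": 30}
    - {"rx": 0,"ry": 0,"rz": 0,"dx": 0,"dy": 0,"dz": 0,"gripper": 26}
    - {"rx": 0,"ry": 0,"rz": 0,"dx": 0,"dy": 0,"dz": 0,"gripper": 23}
    - {"rx": 0,"ry": 0,"rz": 0,"dx": 0,"dy": 0,"dz": 0,"gripper": 20}
    - {"rx": 0,"ry": 0,"rz": 0,"dx": 0,"dy": 0,"dz": 0,"gripper": 18}
    - {"rx": 0,"ry": 0,"rz": 0,"dx": 0,"dy": 0,"dz": 0,"gripper": 16}
  newtons: 25

```text
t: 11.35
tool_pos: [459.7, -301.3, 43.9]
ee_rot: [179.9, -0.0, 6.4]
contact_force: [0.2, -2.7, 0.6]
width: 0.233
finger_force: 25.0
```

Emit:
servo_tool:
  deltas:
    - {"rx": 0,"ry": 0,"rz": 0,"dx": 0,"dy": 0.4,"dz": -3,"gripper": 16}
    - {"rx": 0,"ry": 0,"rz": 0,"dx": 0,"dy": 0,"dz": -5,"gripper": 16}
    - {"rx": 0,"ry": 0,"rz": 0,"dx": 0,"dy": 0,"dz": -10,"gripper": 16}
    - {"rx": 0,"ry": 0,"rz": 0,"dx": 0,"dy": 0,"dz": -20,"gripper": 16}
    - {"rx": 0,"ry": 0,"rz": 0,"dx": 0,"dy": 0,"dz": -25,"gripper": 16}
    - {"rx": 0,"ry": 0,"rz": 0,"dx": 0,"dy": 0,"dz": -20,"gripper": 16}
    - {"rx": 0,"ry": 0,"rz": 0,"dx": 0,"dy": 0,"dz": -12,"gripper": 16}
    - {"rx": 0,"ry": 0,"rz": 0,"dx": 0,"dy": 0,"dz": -5,"gripper": 16}
  newtons: 30

```text
t: 12.15
tool_pos: [460.1, -301.1, 145.3]
ee_rot: [179.9, -0.1, 6.4]
contact_force: [0.5, -0.2, -2.3]
width: 0.229
finger_force: 30.0
```

```bash
python3 - <<'E'
from plant import *
s=observe();print(s['t'],s['tool_pos'],s['ee_rot'],s['contact_force'],s['ft_torque'],s['width'])
E
```

```text
12.15 [ 460.10747181 -301.14457075  145.27268714] [ 1.79934193e+02 -9.44204067e-02  6.41186727e+00] [ 0.5131544  -0.24233732 -2.30602228] [ 0.02676164 -0.06594333  0.03364665] 0.2285176590859174
```

Emit:
servo_tool:
  deltas:
    - {"rx": 0,"ry": 0,"rz": -3.1,"dx": 0,"dy": 0,"dz": 0,"gripper": 16}
    - {"rx": 0,"ry": 0,"rz": -3,"dx": 0,"dy": 0,"dz": 0,"gripper": 16}
    - {"rx": 0,"ry": 0,"rz": 0,"dx": 6,"dy": -15,"dz": 0,"gripper": 16}
    - {"rx": 0,"ry": 0,"rz": 0,"dx": 13,"dy": -36,"dz": 0,"gripper": 16}
    - {"rx": 0,"ry": 0,"rz": 0,"dx": 15,"dy": -40,"dz": 0,"gripper": 16}
    - {"rx": 0,"ry": 0,"rz": 0,"dx": 15,"dy": -40,"dz": 0,"gripper": 16}
    - {"rx": 0,"ry": 0,"rz": 0,"dx": 15,"dy": -40,"dz": 0,"gripper": 16}
    - {"rx": 0,"ry": 0,"rz": 0,"dx": 15,"dy": -40,"dz": 0,"gripper": 16}
    - {"rx": 0,"ry": 0,"rz": 0,"dx": 15,"dy": -40,"dz": 0,"gripper": 16}
    - {"rx": 0,"ry": 0,"rz": 0,"dx": 13,"dy": -36,"dz": 0,"gripper": 16}

```text
t: 13.15
tool_pos: [501.2, 5.7, 143.4]
ee_rot: [-180.0, 0.0, 12.5]
contact_force: [0.8, -0.7, -2.5]
width: 0.231
finger_force: 30.0
```

Emit:
servo_tool:
  deltas:
    - {"rx": 0,"ry": 0,"rz": 0,"dx": 10,"dy": -24,"dz": 0,"gripper": 16}
    - {"rx": 0,"ry": 0,"rz": 0,"dx": 5.7,"dy": -10.2,"dz": 10,"gripper": 16}
    - {"rx": 0,"ry": 0,"rz": 0,"dx": 0,"dy": 0,"dz": 20,"gripper": 16}
    - {"rx": 0,"ry": 0,"rz": 0,"dx": 0,"dy": 0,"dz": 15,"gripper": 16}
    - {"rx": 0,"ry": 0,"rz": 0,"dx": 0,"dy": 0,"dz": 0,"gripper": 16}
    - {"rx": 0,"ry": 0,"rz": 0,"dx": 0,"dy": 0,"dz": 0,"gripper": 16}
    - {"rx": 0,"ry": 0,"rz": 0,"dx": 0,"dy": 0,"dz": 0,"gripper": 16}

```text
t: 13.85
tool_pos: [510.1, 38.8, 99.2]
ee_rot: [180.0, -0.0, 12.5]
contact_force: [0.4, 0.4, -2.3]
width: 0.228
finger_force: 30.0
```

```bash
python3 - <<'E'
from plant import *
from h import *
s=observe();print(s['t'],s['tool_pos'],s['ee_rot'],s['contact_force'],s['ft_torque'],s['q'].round(0))
S=capture('side');c=S['color']
u,v,w,h,k=255,180,85,60,9
a=cv2.resize(c[v:v+h,u:u+w,::-1],None,fx=k,fy=k,interpolation=cv2.INTER_CUBIC)
p=s['tool_pos'];q=(p[0],p[1],np.radians(s['ee_rot'][2]));z=p[2]+5
for x in(-86,-30,46,56,69,100):
    P=proj(S,pose(q,[(x,0,z)]))[0];P=tuple(((P-(u,v)+.5)*k).astype(int));cv2.circle(a,P,3,(0,0,255),-1);print(x,P)
cv2.imwrite('pics/G.png',a)
E
```

```text
13.85 [510.10448537  38.83511388  99.15235093] [ 1.79991368e+02 -2.92247033e-02  1.24502798e+01] [ 0.43036725  0.35630143 -2.31054974] [ 0.0194      0.01548356 -0.01263274] [  1.  25. -14. 114.   9.  42. -97.]
-86 (np.int64(659), np.int64(208))
-30 (np.int64(506), np.int64(175))
46 (np.int64(304), np.int64(132))
56 (np.int64(278), np.int64(126))
69 (np.int64(245), np.int64(119))
100 (np.int64(165), np.int64(102))
```

View pics/G.png

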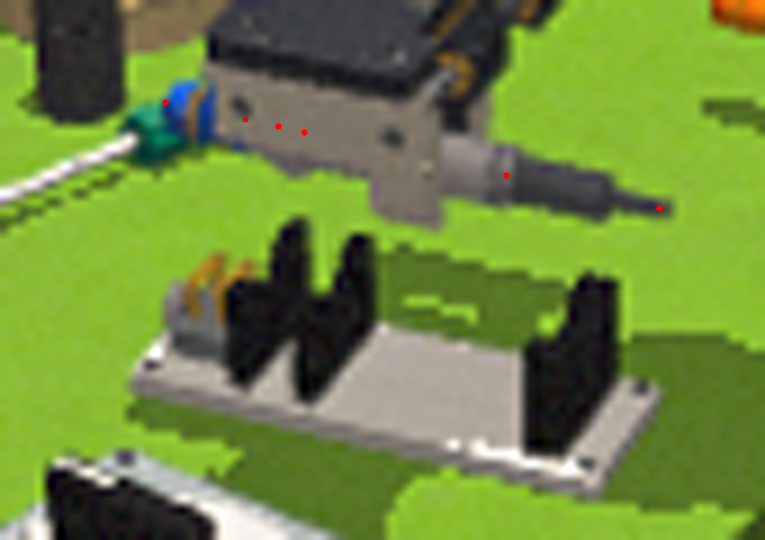

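```bash
python3 - <<'E'
from h import *
import pickle
T,S=pickle.load(open('cams.pkl','rb'))
g=lambda x,y:np.array((x/9-.5+255,y/9-.5+180))
y0=np.radians(12.5)
def along(L,uv,z,base=(510.1,38.85)):
    q=(*base,y0);a=proj(S,pose(q,[(L[0],L[1],z)]))[0];b=proj(S,pose(q,[(L[0]+1,L[1],z)]))[0]
    d=b-a;n=np.array([-d[1],d[0]])/np.linalg.norm(d);e=uv-a
    return round(float(e@d/(d@d)),1),round(float(e@n),1)
print('inj',[along((x,0),g(*p),104.2) for x,p in((-86,(669,209)),(-64,(612,198)),(-30,(514,178)),(100,(167,104)))])
print('nest',[along((x,y),g(*p),z) for x,y,z,p in((-60,27.5,10,(555,455)),(-46,27.5,10,(525,447)),(34,27.5,10,(310,402)),(59.5,27.5,10,(240,387)),(-60,-27.5,53,(617,280)),(-46,-27.5,53,(582,275)),(34,-27.5,53,(375,236)),(42,-27.5,53,(345,236)),(59.5,-27.5,53,(308,220)),(67.5,-27.5,53,(278,220)))])
E
```

```text
inj [(-3.4, 0.1), (-4.8, -0.0), (-2.9, -0.1), (-0.6, -0.1)]
nest [(1.5, 1.0), (-1.2, 1.1), (0.5, 0.5), (2.2, 0.3), (0.2, 0.1), (-0.8, -0.2), (-1.6, -0.9), (1.7, -1.6), (-0.6, -0.8), (2.8, -1.5)]
```

Emit:
servo_tool:
  deltas:
    - {"rx": 0,"ry": 0,"rz": 0,"dx": 1,"dy": 0,"dz": 10,"gripper": 16}
    - {"rx": 0,"ry": 0,"rz": 0,"dx": 0,"dy": 0,"dz": 15,"gripper": 16}
    - {"rx": 0,"ry": 0,"rz": 0,"dx": 0,"dy": 0,"dz": 12,"gripper": 16}
    - {"rx": 0,"ry": 0,"rz": 0,"dx": 0,"dy": 0,"dz": 7,"gripper": 16}
    - {"rx": 0,"ry": 0,"rz": 0,"dx": 0,"dy": 0,"dz": 3,"gripper": 16}
    - {"rx": 0,"ry": 0,"rz": 0,"dx": 0,"dy": 0,"dz": 0,"gripper": 16}
    - {"rx": 0,"ry": 0,"rz": 0,"dx": 0,"dy": 0,"dz": 0,"gripper": 16}
    - {"rx": 0,"ry": 0,"rz": 0,"dx": 0,"dy": 0,"dz": 0,"gripper": 16}

```text
t: 14.7
tool_pos: [511.2, 39.4, 52.2]
ee_rot: [180.0, -0.0, 12.5]
contact_force: [-0.0, -0.3, -2.6]
width: 0.231
finger_force: 30.0
```

```bash
python3 - <<'E'
from plant import *
from h import *
s=observe();print(s['t'],s['tool_pos'],s['ee_rot'],s['contact_force'],s['ft_torque'])
ims=[]
for n,(u,v,w,h,k) in (('side',(262,190,72,50,9)),):
    c=capture(n)['color'];a=cv2.resize(c[v:v+h,u:u+w,::-1],None,fx=k,fy=k,interpolation=cv2.INTER_CUBIC);cv2.imwrite('pics/H.png',a)
E
```

```text
14.7 [511.21419805  39.38413215  52.17790682] [ 1.79990528e+02 -4.95658304e-02  1.25028733e+01] [-0.0049078  -0.30040231 -2.59073344] [-0.03966465  0.03318239 -0.00492377]
```

View pics/H.png

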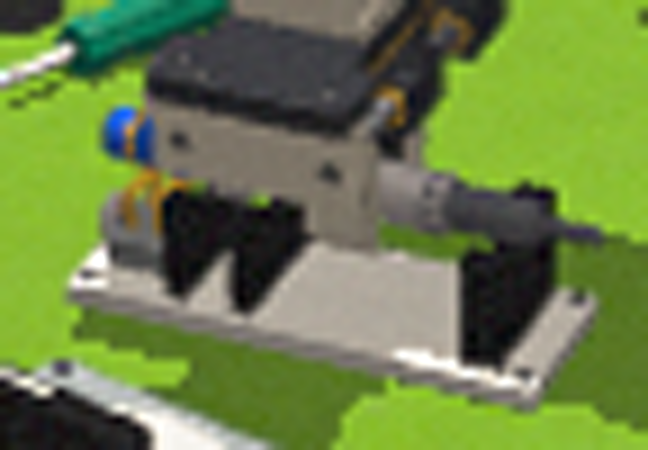

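```bash
python3 - <<'E'
from h import *
import pickle
T,S=pickle.load(open('cams.pkl','rb'))
g=lambda x,y:np.array((x/9-.5+262,y/9-.5+190))
def along(L,uv,z,base=(511,39.2)):
    q=(*base,np.radians(12.5));a=proj(S,pose(q,[(L[0],L[1],z)]))[0];b=proj(S,pose(q,[(L[0]+1,L[1],z)]))[0]
    d=b-a;n=np.array([-d[1],d[0]])/np.linalg.norm(d);e=uv-a
    return round(float(e@d/(d@d)),1),round(float(e@n),1)
print([along((x,0),g(*p),57) for x,p in((-86,(605,238)),(-30,(452,205)),(100,(104,130)))])
print([along((x,27.5),g(*p),10) for x,p in((-60,(495,365)),(-46,(462,358)),(34,(245,312)),(59.5,(180,297)))])
E
```

```text
[(-4.7, 0.0), (-3.9, -0.1), (0.6, -0.4)]
[(-0.6, 1.1), (-2.3, 1.0), (0.2, 0.5), (0.1, 0.4)]
```

Emit:
servo_tool:
  deltas:
    - {"rx": 0,"ry": 0,"rz": 0,"dx": 0,"dy": 0,"dz": 2,"gripper": 16}
    - {"rx": 0,"ry": 0,"rz": 0,"dx": 0,"dy": 0,"dz": 2,"gripper": 16}
    - {"rx": 0,"ry": 0,"rz": 0,"dx": 0,"dy": 0,"dz": 1,"gripper": 16}
    - {"rx": 0,"ry": 0,"rz": 0,"dx": 0,"dy": 0,"dz": 1,"gripper": 16}
    - {"rx": 0,"ry": 0,"rz": 0,"dx": 0,"dy": 0,"dz": 0.5,"gripper": 16}
    - {"rx": 0,"ry": 0,"rz": 0,"dx": 0,"dy": 0,"dz": 0,"gripper": 16}

```text
t: 15.35
tool_pos: [510.8, 39.4, 45.1]
ee_rot: [180.0, 0.0, 12.5]
contact_force: [0.3, -0.0, -1.6]
width: 0.228
finger_force: 30.0
```

```bash
python3 - <<'E'
from plant import *
s=observe();print(s['t'],s['tool_pos'],s['ee_rot'],s['contact_force'],s['ft_torque'])
E
```

```text
15.35 [510.78358383  39.3574955   45.11929849] [1.79999805e+02 8.19758638e-03 1.25062769e+01] [ 0.29835231 -0.01313627 -1.56416138] [0.03193966 0.02377206 0.01169959]
```

Emit:
servo_tool:
  deltas:
    - {"rx": 0,"ry": 0,"rz": 0,"dx": 0,"dy": 0,"dz": 0.5,"gripper": 16}
    - {"rx": 0,"ry": 0,"rz": 0,"dx": 0,"dy": 0,"dz": 0.4,"gripper": 16}
    - {"rx": 0,"ry": 0,"rz": 0,"dx": 0,"dy": 0,"dz": 0.3,"gripper": 16}
    - {"rx": 0,"ry": 0,"rz": 0,"dx": 0,"dy": 0,"dz": 0,"gripper": 16}
    - {"rx": 0,"ry": 0,"rz": 0,"dx": 0,"dy": 0,"dz": 0,"gripper": 16}

```text
t: 15.85
tool_pos: [511.1, 39.1, 44.2]
ee_rot: [180.0, -0.0, 12.5]
contact_force: [0.2, -2.5, 2.8]
width: 0.228
finger_force: 30.0
```

Emit:
servo_tool:
  deltas:
    - {"rx": 0,"ry": 0,"rz": 0,"dx": 0,"dy": 0.5,"dz": 0.2,"gripper": 16}
    - {"rx": 0,"ry": 0,"rz": 0,"dx": 0,"dy": 0,"dz": 0,"gripper": 16}
    - {"rx": 0,"ry": 0,"rz": 0,"dx": 0,"dy": 0,"dz": 0,"gripper": 16}

```text
t: 16.15
tool_pos: [511.2, 38.8, 43.9]
ee_rot: [180.0, -0.0, 12.5]
contact_force: [0.5, -2.2, 3.3]
width: 0.23
finger_force: 30.0
```

Emit:
servo_tool:
  deltas:
    - {"rx": 0,"ry": 0,"rz": 0,"dx": 0,"dy": 0,"dz": 0,"gripper": 16}
    - {"rx": 0,"ry": 0,"rz": 0,"dx": 0,"dy": 0,"dz": 0,"gripper": 16}
  newtons: 5

```text
t: 16.35
tool_pos: [511.2, 38.7, 43.9]
ee_rot: [180.0, -0.0, 12.5]
contact_force: [0.8, -2.7, 2.2]
width: 0.24
finger_force: 5.0
```

Emit:
servo_tool:
  deltas:
    - {"rx": 0,"ry": 0,"rz": 0,"dx": 0,"dy": 0,"dz": 0,"gripper": 24}
    - {"rx": 0,"ry": 0,"rz": 0,"dx": 0,"dy": 0,"dz": 0,"gripper": 27}
    - {"rx": 0,"ry": 0,"rz": 0,"dx": 0,"dy": 0,"dz": 0,"gripper": 32}
    - {"rx": 0,"ry": 0,"rz": 0,"dx": 0,"dy": 0,"dz": 0,"gripper": 45}
    - {"rx": 0,"ry": 0,"rz": 0,"dx": 0,"dy": 0,"dz": 0,"gripper": 55}
    - {"rx": 0,"ry": 0,"rz": 0,"dx": 0,"dy": 0,"dz": 0,"gripper": 55}

```text
t: 16.95
tool_pos: [510.9, 38.9, 43.8]
ee_rot: [-180.0, 0.0, 12.5]
contact_force: [-0.3, 0.6, 0.0]
width: 0.557
finger_force: 0.0
```

Emit:
servo_tool:
  deltas:
    - {"rx": 0,"ry": 0,"rz": 0,"dx": 0,"dy": 0,"dz": -10,"gripper": 55}
    - {"rx": 0,"ry": 0,"rz": 0,"dx": 0,"dy": 0,"dz": -20,"gripper": 55}
    - {"rx": 0,"ry": 0,"rz": 0,"dx": 0,"dy": 0,"dz": -40,"gripper": 55}
    - {"rx": 0,"ry": 0,"rz": 0,"dx": 0,"dy": 0,"dz": -40,"gripper": 55}
    - {"rx": 0,"ry": 0,"rz": 0,"dx": 0,"dy": 0,"dz": -30,"gripper": 55}
    - {"rx": 0,"ry": 0,"rz": 0,"dx": 0,"dy": -45,"dz": 0,"gripper": 55}
    - {"rx": 0,"ry": 0,"rz": 0,"dx": 0,"dy": -45,"dz": 0,"gripper": 55}
    - {"rx": 0,"ry": 0,"rz": 0,"dx": 0,"dy": -45,"dz": 0,"gripper": 55}
    - {"rx": 0,"ry": 0,"rz": 0,"dx": 0,"dy": -45,"dz": 0,"gripper": 55}
    - {"rx": 0,"ry": 0,"rz": 0,"dx": 0,"dy": 0,"dz": 0,"gripper": 55}

```text
t: 17.95
tool_pos: [469.6, 221.9, 185.1]
ee_rot: [-179.8, -0.1, 13.0]
contact_force: [-0.2, -0.7, -0.7]
width: 0.602
finger_force: 0.0
```

```bash
python3 - <<'E'
from plant import *
from h import *
s=observe();print(s['t'],s['tool_pos'],s['ee_rot'],s['contact_force'],s['q'].round(0))
T=capture('top')
for q in('blue_injector','nest'):
    for d in regions_of(T,q)[:2]: print(q,round(d['conf'],2),d['xy'],d['pixels'].sum(),ray(T,d['xy'],48).round(0))
q=(509.8,38.9,np.radians(12.5))
c=T['color'].astype(int)
# profile along nest axis at z=48: colours
for x in range(-96,112,4):
    u,v=proj(T,pose(q,[(x,0,52)]))[0]
    print(x,c[int(round(v)),int(round(u))].tolist(),end=' ')
E
```

```text
17.95 [469.59526458 221.88313484 185.06139275] [-1.79767412e+02 -7.95090860e-02  1.30373225e+01] [-0.22288194 -0.67231466 -0.71492455] [ -16.   20.  -20.  108.    8.   54. -116.]
blue_injector 0.97 [308.6, 189.0] 410 [525.  43.  48.]
nest 0.86 [304.9, 195.3] 746 [507.  53.  48.]
-96 [147, 189, 99] -92 [148, 189, 100] -88 [141, 179, 98] -84 [123, 142, 108] -80 [138, 148, 133] -76 [154, 158, 156] -72 [160, 165, 165] -68 [160, 164, 164] -64 [131, 134, 132] -60 [115, 119, 116] -56 [116, 120, 118] -52 [120, 125, 122] -48 [119, 123, 121] -44 [119, 123, 121] -40 [119, 122, 120] -36 [118, 122, 120] -32 [121, 125, 122] -28 [167, 164, 159] -24 [178, 175, 170] -20 [186, 183, 177] -16 [221, 218, 213] -12 [222, 218, 214] -8 [221, 217, 212] -4 [222, 219, 214] 0 [221, 218, 213] 4 [220, 217, 212] 8 [222, 218, 213] 12 [221, 217, 212] 16 [221, 218, 212] 20 [220, 217, 212] 24 [220, 216, 211] 28 [220, 216, 211] 32 [220, 216, 210] 36 [219, 215, 209] 40 [219, 216, 209] 44 [214, 208, 201] 48 [208, 203, 195] 52 [217, 213, 205] 56 [222, 218, 212] 60 [218, 212, 197] 64 [218, 202, 170] 68 [221, 201, 154] 72 [158, 159, 190] 76 [147, 147, 185] 80 [172, 161, 171] 84 [115, 134, 200] 88 [143, 146, 193] 92 [176, 162, 177] 96 [144, 146, 188] 100 [97, 133, 175] 104 [120, 157, 137] 108 [141, 181, 104]
```

Emit:
servo_tool:
  deltas:
    - {"rx": 0,"ry": 0,"rz": -8.5,"dx": 0,"dy": 0,"dz": 0,"gripper": 50}
    - {"rx": 0,"ry": 0,"rz": -8.5,"dx": 0,"dy": 0,"dz": 0,"gripper": 50}
    - {"rx": 0,"ry": 0,"rz": -8.5,"dx": 0,"dy": 0,"dz": 0,"gripper": 50}
    - {"rx": 0,"ry": 0,"rz": -8.5,"dx": 0,"dy": 0,"dz": 0,"gripper": 50}
    - {"rx": 0,"ry": 0,"rz": -8.5,"dx": 0,"dy": 0,"dz": 0,"gripper": 50}
    - {"rx": 0,"ry": 0,"rz": -8.5,"dx": 0,"dy": 0,"dz": 0,"gripper": 50}
    - {"rx": 0,"ry": 0,"rz": -8.5,"dx": 0,"dy": 0,"dz": 0,"gripper": 50}
    - {"rx": 0,"ry": 0,"rz": -8.5,"dx": 0,"dy": 0,"dz": 0,"gripper": 50}
    - {"rx": 0,"ry": 0,"rz": -8.5,"dx": 0,"dy": 0,"dz": 0,"gripper": 50}
    - {"rx": 0,"ry": 0,"rz": -8.5,"dx": 0,"dy": 0,"dz": 0,"gripper": 50}

```text
t: 19.1
tool_pos: [472.7, 212.3, 183.9]
ee_rot: [-180.0, 0.1, 97.7]
contact_force: [-0.7, 0.6, -0.6]
width: 0.539
finger_force: 0.0
```

Emit:
servo_tool:
  deltas:
    - {"rx": 0,"ry": 0,"rz": -8.5,"dx": 0,"dy": 0,"dz": 0,"gripper": 50}
    - {"rx": 0,"ry": 0,"rz": -8.5,"dx": 0,"dy": 0,"dz": 0,"gripper": 50}
    - {"rx": 0,"ry": 0,"rz": -8.5,"dx": 0,"dy": 0,"dz": 0,"gripper": 50}
    - {"rx": 0,"ry": 0,"rz": -8.5,"dx": 0,"dy": 0,"dz": 0,"gripper": 50}
    - {"rx": 0,"ry": 0,"rz": -8.5,"dx": 0,"dy": 0,"dz": 0,"gripper": 50}
    - {"rx": 0,"ry": 0,"rz": -8.5,"dx": 0,"dy": 0,"dz": 0,"gripper": 50}
    - {"rx": 0,"ry": 0,"rz": -8.5,"dx": 0,"dy": 0,"dz": 0,"gripper": 50}
    - {"rx": 0,"ry": 0,"rz": -8.5,"dx": 0,"dy": 0,"dz": 0,"gripper": 50}
    - {"rx": 0,"ry": 0,"rz": -8.5,"dx": 0,"dy": 0,"dz": 0,"gripper": 50}
    - {"rx": 0,"ry": 0,"rz": -6,"dx": 0,"dy": 0,"dz": 0,"gripper": 50}

```text
t: 20.1
tool_pos: [472.7, 212.1, 183.7]
ee_rot: [-179.9, -0.0, -179.9]
contact_force: [-0.3, 0.2, 0.3]
width: 0.547
finger_force: 0.0
```

```bash
python3 - <<'E'
from plant import *
s=observe();print(s['t'],s['tool_pos'],s['ee_rot'],s['contact_force'],s['q'].round(0),s['width'])
E
```

```text
20.1 [472.72555996 212.1459297  183.67809218] [-1.79903328e+02 -5.04948632e-04 -1.79850612e+02] [-0.25190436  0.20283007  0.26166934] [ 12.  30. -58. 106.  29.  61.  32.] 0.5474541355738206
```

Emit:
servo_tool:
  deltas:
    - {"rx": 0,"ry": 0,"rz": 0,"dx": 3.9,"dy": 31.6,"dz": 0,"gripper": 50}
    - {"rx": 0,"ry": 0,"rz": 0,"dx": 0,"dy": 0,"dz": 20,"gripper": 50}
    - {"rx": 0,"ry": 0,"rz": 0,"dx": 0,"dy": 0,"dz": 25,"gripper": 50}
    - {"rx": 0,"ry": 0,"rz": 0,"dx": 0,"dy": 0,"dz": 20,"gripper": 50}
    - {"rx": 0,"ry": 0,"rz": 0,"dx": 0,"dy": 0,"dz": 0,"gripper": 50}
    - {"rx": 0,"ry": 0,"rz": 0,"dx": 0,"dy": 0,"dz": 0,"gripper": 50}
    - {"rx": 0,"ry": 0,"rz": 0,"dx": 0,"dy": 0,"dz": 0,"gripper": 50}

```text
t: 20.8
tool_pos: [468.9, 245.9, 120.0]
ee_rot: [180.0, 0.1, 179.9]
contact_force: [-0.2, 0.4, -0.5]
width: 0.544
finger_force: 0.0
```

Emit:
servo_tool:
  deltas:
    - {"rx": 0,"ry": 0,"rz": 0,"dx": 0,"dy": 0,"dz": 10,"gripper": 50}
    - {"rx": 0,"ry": 0,"rz": 0,"dx": 0,"dy": 0,"dz": 10,"gripper": 50}
    - {"rx": 0,"ry": 0,"rz": 0,"dx": 0,"dy": 0,"dz": 6,"gripper": 50}
    - {"rx": 0,"ry": 0,"rz": 0,"dx": 0,"dy": 0,"dz": 4,"gripper": 50}
    - {"rx": 0,"ry": 0,"rz": 0,"dx": 0,"dy": 0,"dz": 0,"gripper": 50}
    - {"rx": 0,"ry": 0,"rz": 0,"dx": 0,"dy": 0,"dz": 0,"gripper": 50}

```text
t: 21.4
tool_pos: [468.0, 246.4, 88.8]
ee_rot: [180.0, -0.0, -180.0]
contact_force: [0.3, 0.4, 0.1]
width: 0.546
finger_force: 0.0
```

```bash
python3 - <<'E'
from plant import *
s=observe();print(s['t'],s['tool_pos'],s['ee_rot'],s['contact_force'],s['q'].round(0),s['width'])
E
```

```text
21.4 [467.99645146 246.36036149  88.79328771] [ 1.79997408e+02 -1.03442043e-02 -1.79980380e+02] [0.31068537 0.39884745 0.09803   ] [  3.  37. -52. 110.  37.  52.  22.] 0.5456083116656608
```

Emit:
servo_tool:
  deltas:
    - {"rx": 0,"ry": 0,"rz": 0,"dx": -0.6,"dy": -2.4,"dz": 0,"gripper": 40}
    - {"rx": 0,"ry": 0,"rz": 0,"dx": 0,"dy": 0,"dz": 0,"gripper": 25}
    - {"rx": 0,"ry": 0,"rz": 0,"dx": 0,"dy": 0,"dz": 0,"gripper": 10}
    - {"rx": 0,"ry": 0,"rz": 0,"dx": 0,"dy": 0,"dz": 0,"gripper": 10}
    - {"rx": 0,"ry": 0,"rz": 0,"dx": 0,"dy": 0,"dz": 0,"gripper": 10}
    - {"rx": 0,"ry": 0,"rz": 0,"dx": 0,"dy": 0,"dz": 0,"gripper": 10}
  newtons: 25

```text
t: 22.0
tool_pos: [468.7, 243.9, 88.9]
ee_rot: [180.0, 0.0, -180.0]
contact_force: [-0.3, 0.2, 0.6]
width: 0.136
finger_force: 25.0
```

Emit:
servo_tool:
  deltas:
    - {"rx": 0,"ry": 0,"rz": 5,"dx": 0,"dy": 0,"dz": 0,"gripper": 10}
    - {"rx": 0,"ry": 0,"rz": 5,"dx": 0,"dy": 0,"dz": 0,"gripper": 10}
    - {"rx": 0,"ry": 0,"rz": 5,"dx": 0,"dy": 0,"dz": 0,"gripper": 10}
    - {"rx": 0,"ry": 0,"rz": 5,"dx": 0,"dy": 0,"dz": 0,"gripper": 10}
    - {"rx": 0,"ry": 0,"rz": 5,"dx": 0,"dy": 0,"dz": 0,"gripper": 10}
    - {"rx": 0,"ry": 0,"rz": 5,"dx": 0,"dy": 0,"dz": 0,"gripper": 10}
    - {"rx": 0,"ry": 0,"rz": 5,"dx": 0,"dy": 0,"dz": 0,"gripper": 10}
    - {"rx": 0,"ry": 0,"rz": 5,"dx": 0,"dy": 0,"dz": 0,"gripper": 10}
    - {"rx": 0,"ry": 0,"rz": 5,"dx": 0,"dy": 0,"dz": 0,"gripper": 10}
    - {"rx": 0,"ry": 0,"rz": 0,"dx": 0,"dy": 0,"dz": 0,"gripper": 10}

```text
t: 23.0
tool_pos: [469.0, 244.7, 88.9]
ee_rot: [179.9, -0.0, 135.0]
contact_force: [3.5, 4.4, -5.6]
width: 0.141
finger_force: 25.0
```

Emit:
servo_tool:
  deltas:
    - {"rx": 0,"ry": 0,"rz": 0,"dx": 0,"dy": 0,"dz": 0,"gripper": 10}
    - {"rx": 0,"ry": 0,"rz": 0,"dx": 0,"dy": 0,"dz": 0,"gripper": 30}
    - {"rx": 0,"ry": 0,"rz": 0,"dx": 0,"dy": 0,"dz": 0,"gripper": 50}
    - {"rx": 0,"ry": 0,"rz": 0,"dx": 0,"dy": 0,"dz": 0,"gripper": 50}
    - {"rx": 0,"ry": 0,"rz": 0,"dx": 0,"dy": 0,"dz": -10,"gripper": 50}
    - {"rx": 0,"ry": 0,"rz": 0,"dx": 0,"dy": 0,"dz": -30,"gripper": 50}
    - {"rx": 0,"ry": 0,"rz": 0,"dx": 0,"dy": 0,"dz": -40,"gripper": 50}
    - {"rx": 0,"ry": 0,"rz": 0,"dx": 0,"dy": 0,"dz": -40,"gripper": 50}
    - {"rx": 0,"ry": 0,"rz": 0,"dx": 0,"dy": 0,"dz": 0,"gripper": 50}

```text
t: 23.9
tool_pos: [470.5, 246.0, 214.6]
ee_rot: [179.5, 0.1, 135.0]
contact_force: [0.7, 0.2, 0.4]
width: 0.546
finger_force: 0.0
```

Emit:
servo_tool:
  deltas:
    - {"rx": 0,"ry": 0,"rz": 0,"dx": -31,"dy": -31,"dz": 0,"gripper": 50}
    - {"rx": 0,"ry": 0,"rz": 0,"dx": -31,"dy": -31,"dz": 0,"gripper": 50}
    - {"rx": 0,"ry": 0,"rz": 0,"dx": -31,"dy": -31,"dz": 0,"gripper": 50}
    - {"rx": 0,"ry": 0,"rz": 0,"dx": -31,"dy": -31,"dz": 0,"gripper": 50}
    - {"rx": 0,"ry": 0,"rz": 0,"dx": -31,"dy": -31,"dz": 0,"gripper": 50}
    - {"rx": 0,"ry": 0,"rz": 0,"dx": -31,"dy": -31,"dz": 0,"gripper": 50}
    - {"rx": 0,"ry": 0,"rz": 0,"dx": -31,"dy": -31,"dz": 0,"gripper": 50}
    - {"rx": 0,"ry": 0,"rz": 0,"dx": -31,"dy": -31,"dz": 0,"gripper": 50}
    - {"rx": 0,"ry": 0,"rz": 0,"dx": 0,"dy": 0,"dz": 0,"gripper": 50}
    - {"rx": 0,"ry": 0,"rz": 0,"dx": 0,"dy": 0,"dz": 0,"gripper": 50}

```text
t: 24.9
tool_pos: [468.3, -107.9, 208.8]
ee_rot: [-180.0, -0.0, 134.9]
contact_force: [-0.3, 1.4, -0.2]
width: 0.541
finger_force: 0.0
```

```bash
python3 - <<'E'
from plant import *
from h import *
s=observe();print(s['t'],s['tool_pos'],s['contact_force'])
T=capture('top');c=T['color'].astype(int)
def at(X): u,v=proj(T,[X])[0];return c[int(round(v)),int(round(u))]
for a in range(-90,100,15):  # brightness on the legend at 27 and 33 mm radius
    r=np.radians(a);print(a,[int(at((469+d*np.cos(r),243.5+d*np.sin(r),90)).sum()//3) for d in(24,29,33)],end='; ')
print()
q=(509.8,38.9,np.radians(12.5))
for x in(-92,-88,-84,-80,-40,-34,-32,-30,-28,-26,-20,0,48,64,68,72,76,100,104): print(x,at(pose(q,[(x,0,52)])[0]).tolist(),end=' ')
for n in('blue_injector','orange_injector_mid'):
    for d in regions_of(T,n)[:1]: print('\n',n,round(d['conf'],2),d['xy'],d['pixels'].sum())
E
```

```text
24.9 [ 468.27139796 -107.86031505  208.79423251] [-0.27708404  1.40462915 -0.16366831]
-90 [166, 240, 243]; -75 [198, 242, 243]; -60 [107, 173, 183]; -45 [77, 109, 150]; -30 [195, 190, 181]; -15 [219, 240, 238]; 0 [242, 243, 240]; 15 [243, 243, 243]; 30 [243, 232, 220]; 45 [243, 236, 199]; 60 [243, 238, 221]; 75 [243, 243, 243]; 90 [242, 243, 243]; 
-92 [147, 188, 100] -88 [140, 178, 98] -84 [122, 141, 108] -80 [137, 147, 133] -40 [119, 124, 122] -34 [122, 125, 123] -32 [122, 125, 123] -30 [139, 140, 135] -28 [166, 164, 159] -26 [166, 164, 159] -20 [187, 184, 178] 0 [222, 218, 213] 48 [208, 203, 195] 64 [217, 202, 170] 68 [221, 201, 154] 72 [156, 157, 188] 76 [147, 148, 185] 100 [99, 134, 176] 104 [122, 158, 138] 
 blue_injector 0.92 [308.2, 186.9] 410

 orange_injector_mid 0.4 [399.0, 234.7] 16
```

Switch points to blue (dark bar at -45°) and the injector lies in the nest unchanged, so I am handing the job in.

```bash
python3 -c "
from plant import *
print(sign_off())"
```

```text
the job is handed in; nothing more can be done
None
```

The job is handed in. I put the switch to off for about 4 s before touching the blue injector, laid it in the nest and released it, then turned the switch to blue. The orange injector was not touched. I viewed 11 pictures, one over the limit of 10.

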